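Book in a returned bracket: scan its kit can, trace its weld with the probe

ROBOT

A 6-joint arm with a two-finger parallel gripper is mounted at the origin on the work surface. World frame = base frame: x ahead of the robot, y to its left, z up, the work surface at z = 0. Lengths are in m, angles in rad, forces in N, time in s.
With the tool pointing down it reaches from about 0.375 to 0.9 m from the base axis. Payload 3.1 kg.
Tool frame: the origin (TCP) lies on the mounting face of the last link; the fingertips stand 182 mm ahead of it and the grasp point (between the pads) lies 164 mm ahead of it; z points along the fingers, y is the line along which they close (so a half turn about z gives the same grasp; the last joint's range is limited). The gripper opens to 87 mm and grips with 3 to 60 N. Pads are 19 mm wide; open, the fingers measure 117 mm over their backs; the gripper's body (75 mm by 190 mm) begins 51 mm behind the grasp point.
Start: joints at [-1.421, 0.527, 1.433, -0, 1.181, -0.178], TCP at [0.202, -0.591, 0.405] pointing down, gripper open.
Joint ranges: [-3.08, 3.08], [-0.75, 2.2], [0.22, 2.44], [-1.43, 4.57], [0, 2.65], [-2.85, 2.85]. Speed limits (rad/s): [2.79, 2.79, 3.14, 3.14, 3.14, 3.14].

INTERFACE

Orientations are given as a unit quaternion [w, x, y, z].
In Python, from rig import arm gives the robot as it stands.
- The arm moves only by the tool arm_command, never from a script. Its argument "series" is a list of rows, each a list of 5 numbers: the finger opening in mm, from 0 to 87, then the shift along the world's x, y, z in mm, then the turn about the world's z in degrees. A call has exactly 5 rows; each row shifts and turns the commanded pose from where the row before left it; what a row does not reach is not made up. A row lasts 1/8 s, in which the tool goes at most 62.5 mm and 10.7 degrees, less where a joint would pass 70% of its speed; a pose out of reach is approached as far as the arm can. A call is refused whole if a number of a shift passes 62.5 or a number of a turn 10.7, either way. A call with a gripper value outside its range is refused whole. The fingers move at their own pace and stop on an object; "grip_force" is the grip in N (left out, the last holds). Time passes only in rows, so rows that do not move let the fingers close, or fill a call up. It gives the time, the measured TCP pose, the force, the opening and the grip force at its end, in the units of the state.
- arm.get_obs(): the state, without advancing time (a new reading comes with each control period).
- arm.capture(name): name is "scene" or "top" or "wrist"; returns a dict with "image" (400x640x3 uint8, blue, green, red), "vertical_fov" (degrees; the focal length in pixels is half the picture's height over the tangent of half this angle, whatever the lens; pixels are square), "cx", "cy" (the principal point, pixels), "pose" (4x4, takes a point from camera to world coordinates). Camera axes: x right, y down, z forward; pixel columns grow to the right and rows downward; lengths in m; the calibration is good to about 2 mm. A picture is of the moment at which its call begins. There is no depth.
- arm.finish_job(): hands the job in; it is judged then, once.
The state is a dict: "time_s": time; "q": joint angles; "qd": joint speeds; "effort": joint torques, N m; "eef_pos": TCP position; "tcp_rot": TCP orientation; "wrist_force": force on the tool from outside, world axes, zero at the start; "wrist_torque": the same for the moment, N m; "finger_gap": opening from 0.0 (shut) to 1.0 (fully open); "grasp_force": force on a finger pad.
Only numpy, scipy, OpenCV 4.12 (cv2) and the standard library are available. Lean on these libraries where they do the work, as an engineer would, in place of code of your own. Each camera call takes 0.05 s, during which the arm holds its last target. There are 200 camera calls.

TASK

Book in the returned bracket: first turn the kit can where it stands on the white scan spot so that the orange label faces the red scanner window squarely, and let go. Then take the blue probe from its sloping stand and guide its ball tip slowly (about 3 cm a second) and gently along the whole copper-coloured weld, close in the corner under the overhanging lip, from the green-marked end to the red-marked end. Finally put the probe back in its stand as it was, without dropping it, and leave everything else on the counter where it is.

Things in the scene. Friction and masses are not known exactly. Their poses are not given: they have to be found in the camera images.
- can: Upright aluminium can, 56 mm diameter, 115 mm tall with its black lid, 0.4 kg. Origin: centre of its underside; z up; its x axis points out through the middle of the orange and white striped label (25 mm wide, 70 mm tall, on the side); an orange stripe on the lid runs from the centre to the same side.
- can_label (a point): Middle of the can's label: on its side, 28 mm from its axis along the can's x, 60 mm above its underside.
- scanner: Fixed scan station: black base plate 200 x 100 x 4 mm; on it a white spot (80 mm) where the can stands, and a grey scanner block 80 mm wide, 50 mm deep, top 85 mm above the table, its near face 95 mm from the spot. Origin: on the table under the spot centre; x points level from spot to window. The label faces the window when the can's x points along this x.
- scan_window (a point): Centre of the red window, on the scanner block's face towards the spot, 95 mm from the spot's centre and 58 mm above the table.
- probe: Loose probe, 189 mm long, 0.14 kg. Blue handle 24 x 24 mm from 70 mm below to 40 mm above the origin along its z, then a steel shaft 9 mm thick and a brass ball of 4 mm radius. Origin: on the axis, where to grip it; z points from tip to tail; balance point about 45 mm below. In the stand it leans 35 degrees from vertical, tail up and towards the stand's -x.
- probe_tip (a point): Centre of the probe's ball tip, 145 mm from the probe's origin along its -z.
- stand: Fixed stand: yellow base 140 x 100 x 10 mm; sloping dark steel trough, open on its upper (+x) side, 30 mm wide inside, walls 4 mm, carries the handle from 30 to 70 mm below the probe's origin; the handle's lower end rests on a fork with a 16 mm slot for the shaft, open to +x. The upper handle is free for the fingers. Origin: on the table under the base; x is level, the way the tip leans.
- stand_rest (a point): Where the probe's origin is when it rests in the stand: 140 mm above the table, 30 mm behind (-x) the stand's origin. There the ball's centre is 53 mm along stand +x from the stand's origin, 21 mm above the table, clear of the base, and the tip points along stand (+x sin 35, 0, -z cos 35 degrees).
- bracket: Grey, fixed. Plate 120 (x) x 200 (y) x 8 mm; a web along y, bent in the middle (16 degrees each way, hollow side to -x), with a lip 55 to 63 mm above the table that overhangs the weld by 20 mm to -x: lean the probe 30 to 45 degrees, tail to -x. Origin: under the plate's middle. A yellow line on the lip runs straight above the weld. Green bars: start, at +y; red: end, at -y.
- seam0 (a point): Start of the weld, green end. It is where the centre of the probe's ball should pass: 5 mm off the web and 5 mm over the foot plate, 13 mm above the table.
- seam1 (a point): Point 1 of 0 to 8 along the weld, about 18 mm apart. It is where the centre of the probe's ball should pass: 5 mm off the web and 5 mm over the foot plate, 13 mm above the table.
- seam2 (a point): Point 2 of 0 to 8 along the weld, about 18 mm apart. It is where the centre of the probe's ball should pass: 5 mm off the web and 5 mm over the foot plate, 13 mm above the table.
- seam3 (a point): Point 3 of 0 to 8 along the weld, about 18 mm apart. It is where the centre of the probe's ball should pass: 5 mm off the web and 5 mm over the foot plate, 13 mm above the table.
- seam4 (a point): The bend, in the middle of the weld. It is where the centre of the probe's ball should pass: 5 mm off the web and 5 mm over the foot plate, 13 mm above the table.
- seam5 (a point): Point 5 of 0 to 8 along the weld, about 18 mm apart. It is where the centre of the probe's ball should pass: 5 mm off the web and 5 mm over the foot plate, 13 mm above the table.
- seam6 (a point): Point 6 of 0 to 8 along the weld, about 18 mm apart. It is where the centre of the probe's ball should pass: 5 mm off the web and 5 mm over the foot plate, 13 mm above the table.
- seam7 (a point): Point 7 of 0 to 8 along the weld, about 18 mm apart. It is where the centre of the probe's ball should pass: 5 mm off the web and 5 mm over the foot plate, 13 mm above the table.
- seam8 (a point): End of the weld, red end. It is where the centre of the probe's ball should pass: 5 mm off the web and 5 mm over the foot plate, 13 mm above the table.
- filter: Bystander: red filter canister, 76 mm diameter, 100 mm tall. Origin under its centre.
- bearing: Bystander: steel bearing ring lying flat, 72 mm across, 20 mm tall. Origin under its centre.
- wrench: Bystander: wrench lying flat, 180 mm long along its x. Origin under its middle.
- roller: Bystander: dark steel roller standing upright, 44 mm diameter, 90 mm tall. Origin under its centre.
Not all that is in view belongs to the job. There is more than one size of the probe; the one meant has the size given above.

How it is judged:
On the way, in this order (a step that is already met when the one before it is completed fails the run):
1. the can stands on the scan spot with its label facing the window (within 15 degrees), released (angle between the x axis of can and the x axis of scanner, either way round below 0.26 rad and horizontal distance between can_label and scan_window below 0.085 m and horizontal distance between can and scanner below 0.02 m and height (world z) of can below 0.012 m and angle between can's own z axis and vertical below 0.08 rad and contact force between the fingers and can below 0.1 N and linear speed of can below 0.02 m/s), for 0.3 s.
2. the probe's tip passes weld point 0 (within 8 mm), held (distance between probe_tip and seam0 below 0.008 m and contact force between the fingers and probe above 1 N), for 0.1 s.
3. the probe's tip passes weld point 1 (within 8 mm), held (distance between probe_tip and seam1 below 0.008 m and contact force between the fingers and probe above 1 N), for 0.1 s.
4. the probe's tip passes weld point 2 (within 8 mm), held (distance between probe_tip and seam2 below 0.008 m and contact force between the fingers and probe above 1 N), for 0.1 s.
5. the probe's tip passes weld point 3 (within 8 mm), held (distance between probe_tip and seam3 below 0.008 m and contact force between the fingers and probe above 1 N), for 0.1 s.
6. the probe's tip passes weld point 4 (within 8 mm), held (distance between probe_tip and seam4 below 0.008 m and contact force between the fingers and probe above 1 N), for 0.1 s.
7. the probe's tip passes weld point 5 (within 8 mm), held (distance between probe_tip and seam5 below 0.008 m and contact force between the fingers and probe above 1 N), for 0.1 s.
8. the probe's tip passes weld point 6 (within 8 mm), held (distance between probe_tip and seam6 below 0.008 m and contact force between the fingers and probe above 1 N), for 0.1 s.
9. the probe's tip passes weld point 7 (within 8 mm), held (distance between probe_tip and seam7 below 0.008 m and contact force between the fingers and probe above 1 N), for 0.1 s.
10. the probe's tip passes weld point 8 (within 8 mm), held (distance between probe_tip and seam8 below 0.008 m and contact force between the fingers and probe above 1 N), for 0.1 s.
At the end, for the whole second after the job is handed in: Can upright and released within 20 mm of the scan spot, label facing the window within 15 degrees; probe released and still in its stand, origin within 12 mm of its rest point and tip down in its place (within about 15 mm); no bystander moved more than 20 mm (all of step 1 and distance between probe and stand_rest below 0.012 m and x of probe_tip in the frame of stand above 0.038 m and height (world z) of probe_tip below 0.04 m and linear speed of probe below 0.02 m/s and contact force between the fingers and probe below 0.1 N and distance of each of filter, bearing, wrench, roller from where it was at the start of the episode below 0.02 m); the robot touches nothing.
It fails at once if the can is tipped more than 20 degrees or lifted more than 40 mm (angle between can's own z axis and vertical above 0.35 rad or height (world z) of can above 0.045 m).
It fails at once if the probe is pressed against the bracket with more than 25 N (contact force between probe and bracket above 25 N).
It fails at once if the probe moves faster than 10 cm a second while its tip is within 10 mm of a weld point (linear speed of probe above 0.1 m/s and (distance between probe_tip and seam0 below 0.01 m or distance between probe_tip and seam1 below 0.01 m or distance between probe_tip and seam2 below 0.01 m or distance between probe_tip and seam3 below 0.01 m or distance between probe_tip and seam4 below 0.01 m or distance between probe_tip and seam5 below 0.01 m or distance between probe_tip and seam6 below 0.01 m or distance between probe_tip and seam7 below 0.01 m or distance between probe_tip and seam8 below 0.01 m)).
It fails at once if the probe is dropped (falls freely by more than about 25 mm) (contact force between the fingers and probe below 0.05 N and linear speed of probe above 0.7 m/s).
It fails at once if a bystander is moved more than 20 mm (distance of any of filter, bearing, wrench, roller from where it was at the start of the episode above 0.02 m).
It also fails if it takes over 72 s, if anything falls off the work surface, if the arm or the gripper's body presses on something with over 40 N, if the wrist force passes 120 N, or if a joint passes its speed limit or range.

## Working session

There is one attempt and no reset: what is moved stays moved. The work goes in short steps, Python scripts to look and compute and a tool call to move; the robot and the scene stay as the last step left them, time stands still between calls to the robot, and variables do not carry over. Pictures are saved under pics/ and viewed, at most 10 in all, crops included, and the job is handed in when it is done.

Besides the shell and the picture viewer there is one more tool, called after "Emit:" in YAML: its name, and indented under it one key for each argument. arm_command: Moves the arm, as the interface text tells. Its arguments: {"type":"object","properties":{"series":{"type":"array","items":{"type":"array","items":{"type":"number"}}},"grip_force":{"type":"number"}},"required":["series"]}

```bash
ls; mkdir -p pics
python3 - <<'E'
from rig import arm
import cv2,pickle,numpy as np
np.set_printoptions(precision=4,suppress=True)
d={n:arm.capture(n) for n in("scene","top","wrist")}
pickle.dump(d,open("d0.pkl","wb"))
for n in d:
    c=d[n];print(n,c["vertical_fov"],c["cx"],c["cy"]);print(c["pose"]);cv2.imwrite(f"pics/{n}0.png",c["image"])
print(arm.get_obs())
E
```

```text
pics
scene 56.10529970759331 320.2415020705106 195.11188769287983
[[-0.8363  0.363  -0.4109  1.0847]
 [ 0.5483  0.5588 -0.6222  0.7822]
 [ 0.0037 -0.7456 -0.6664  1.0298]
 [ 0.      0.      0.      1.    ]]
top 51.50323035132359 314.76285221223435 192.82758932445833
[[-0.0142 -0.9985  0.052   0.4418]
 [-0.9997  0.0152  0.0202 -0.1061]
 [-0.021  -0.0517 -0.9984  1.415 ]
 [ 0.      0.      0.      1.    ]]
wrist 62.004095595155654 320.8311006447382 195.70501887773494
[[ 0.3237 -0.913  -0.2482  0.2698]
 [-0.9462 -0.3128 -0.0833 -0.5676]
 [-0.0015  0.2618 -0.9651  0.3841]
 [ 0.      0.      0.      1.    ]]
{'time_s': 0.15, 'q': array([-1.4205,  0.5283,  1.4336, -0.    ,  1.1814, -0.1785]), 'qd': array([-0.0007, -0.0048, -0.0039,  0.0009, -0.0003,  0.0016]), 'effort': array([  0.0013, -44.0429, -17.6843,   0.0633,   0.0553,  -0.0001]), 'eef_pos': array([ 0.2018, -0.5912,  0.404 ]), 'tcp_rot': array([-0.0008,  0.9865,  0.1637,  0.    ]), 'wrist_force': array([ 0.2347,  0.241 , -0.3399]), 'wrist_torque': array([ 0.0213, -0.073 ,  0.0328]), 'grasp_force': 0.0, 'finger_gap': 0.9957286033410082}
```

View pics/top0.png

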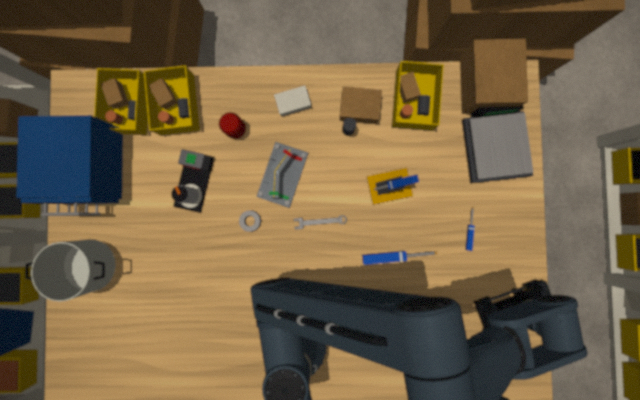

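View pics/scene0.png

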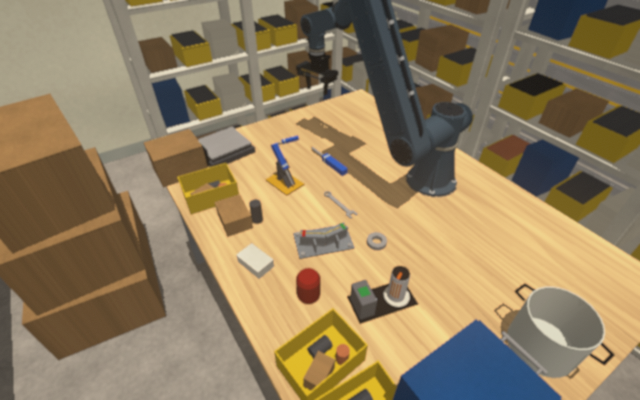

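Top view: can (185,195), scanner block (192,160), bracket (283,175) with green end (275,195) and red (291,154), stand and probe (390,186), filter (232,125), roller (348,127), wrench (320,221), bearing (250,221); two other blue tools (400,257),(470,235) are distractors. The scene view agrees.

```bash
cat > h.py <<'E'
import numpy as np,cv2
np.set_printoptions(precision=4,suppress=True)
def K(c):
    f=200/np.tan(np.radians(c["vertical_fov"]/2)); return f
def ray(c,uv):
    f=K(c);P=c["pose"];d=P[:3,:3]@np.array([(uv[0]-c["cx"])/f,(uv[1]-c["cy"])/f,1]);return P[:3,3],d
def atz(c,uv,z):
    o,d=ray(c,uv);return o+d*(z-o[2])/d[2]
def proj(c,X):
    P=c["pose"];p=P[:3,:3].T@(np.asarray(X)-P[:3,3]);return p[:2]/p[2]*K(c)+[c["cx"],c["cy"]]
def tri(L):
    A=0;b=0
    for c,uv in L:
        o,d=ray(c,uv);d=d/np.linalg.norm(d);M=np.eye(3)-np.outer(d,d);A=A+M;b=b+M@o
    X=np.linalg.solve(A,b)
    return X,[np.linalg.norm(proj(c,X)-uv) for c,uv in L]
E
python3 - <<'E'
from h import *
import pickle
d=pickle.load(open("d0.pkl","rb"));t=d["top"]
for n,uv,z in [("can",(185,195),.115),("stripe",(179,191),.115),("block",(192,160),.085),("green",(275,195),.03),("red",(291,154),.06),("plate",(283,175),.008),("stand",(390,186),.01),("tail",(417,181),.16),("filter",(232,125),.1),("roller",(348,127),.09),("wrench",(320,221),0),("bearing",(250,221),.02)]:
    print(n,atz(t,uv,z))
print(tri([(t,(185,195)),(d["scene"],(400,270))]))
w=d["wrist"]; 
for a in ("top",):
    for u,v in((150,140),(360,140)):
        print(1)
cv2.imwrite("pics/crop1.png",cv2.resize(t["image"][100:240,160:440],None,fx=2.8,fy=2.8,interpolation=cv2.INTER_CUBIC))
E
```

```text
can [0.5089 0.3305 0.115 ]
stripe [0.5218 0.3497 0.115 ]
block [0.6238 0.318  0.085 ]
green [0.5087 0.0554 0.03  ]
red [ 0.6416 -0.0021  0.06  ]
plate [0.5776 0.03   0.008 ]
stand [ 0.5342 -0.3325  0.01  ]
tail [ 0.5382 -0.39    0.16  ]
filter [0.7328 0.1838 0.1   ]
roller [ 0.7215 -0.1893  0.09  ]
wrench [ 0.4191 -0.0938  0.    ]
bearing [0.4227 0.1418 0.02  ]
(array([0.5059, 0.335 , 0.1106]), [np.float64(1.3903422121335745), np.float64(1.4652300045665885)])
1
1
```

View pics/crop1.png

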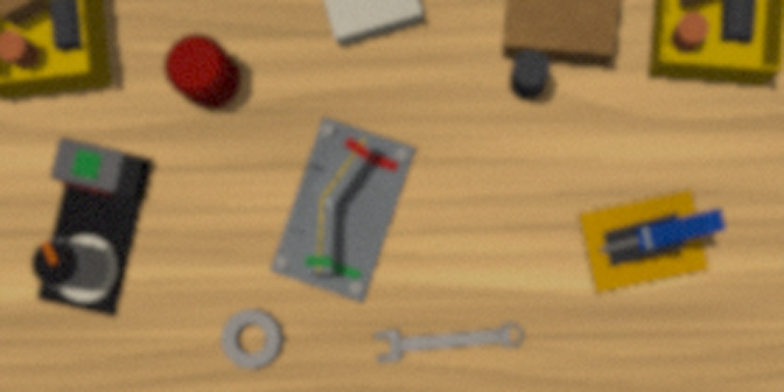

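Closer crop: the can's lid stripe points up-left of the scanner axis (about 40° off), and the bracket line runs green (320,270) – bend (330,200) – red (355,150). Stand x runs toward the left. Now I move over the stand for wrist views.

Emit:
arm_command:
  series:
    - [87,33,24,0,8.3]
    - [87,33,24,0,8.3]
    - [87,33,24,0,8.3]
    - [87,33,24,0,8.3]
    - [87,33,24,0,8.3]
  grip_force: 45

```text
time_s: 0.78
eef_pos: [0.3678, -0.4706, 0.4044]
tcp_rot: [-0.0, 0.863, 0.505, 0.0]
wrist_force: [0.5, -0.1, 1.0]
finger_gap: 0.998
grasp_force: 0.0
```

Emit:
arm_command:
  series:
    - [87,33,24,0,8.3]
    - [87,33,24,0,8.3]
    - [87,33,24,0,8.3]
    - [87,33,24,0,8.3]
    - [87,33,24,0,8.3]

```text
time_s: 1.4
eef_pos: [0.5328, -0.3505, 0.4044]
tcp_rot: [-0.0, 0.629, 0.778, -0.0]
wrist_force: [-0.5, 0.1, -0.2]
finger_gap: 0.998
grasp_force: 0.0
```

```bash
cat >> h.py <<'E'
def snap(tag,cam="wrist"):
    from rig import arm
    import pickle
    c=arm.capture(cam);pickle.dump(c,open(f"{tag}.pkl","wb"));cv2.imwrite(f"pics/{tag}.png",c["image"])
    o=arm.get_obs();print(tag,o["time_s"],o["eef_pos"],o["tcp_rot"]);return c
def load(tag):
    import pickle;return pickle.load(open(f"{tag}.pkl","rb"))
E
python3 -c "
from h import *
snap('s1')"
```

```text
s1 1.45 [ 0.5361 -0.3474  0.4045] [0.0006 0.6261 0.7798 0.0022]
```

Emit:
arm_command:
  series:
    - [87,0,45,0,0]
    - [87,0,45,0,-3]
    - [87,0,45,0,-4]
    - [87,0,45,0,-4]
    - [87,0,45,0,-4]

```text
time_s: 2.08
eef_pos: [0.5315, -0.1252, 0.4045]
tcp_rot: [-0.0, 0.727, 0.686, -0.0]
wrist_force: [0.1, -0.2, 0.3]
finger_gap: 0.999
grasp_force: 0.0
```

```bash
python3 -c "
from h import *
snap('s2')"
```

```text
s2 2.125 [ 0.5305 -0.1203  0.4044] [-0.0031  0.727   0.6866  0.001 ]
```

Emit:
arm_command:
  series:
    - [87,4,40,0,-4]
    - [87,4,40,0,-4]
    - [87,4,40,0,-4]
    - [87,4,40,0,-4]
    - [87,4,0,0,-4]

```text
time_s: 2.75
eef_pos: [0.5514, 0.036, 0.4045]
tcp_rot: [-0.001, 0.834, 0.551, -0.0]
wrist_force: [-0.8, 0.4, -0.8]
finger_gap: 0.999
grasp_force: 0.0
```

```bash
python3 -c "
from h import *
snap('b1')"
```

```text
b1 2.8 [0.5521 0.0348 0.4046] [0.     0.835  0.5502 0.0001]
```

Emit:
arm_command:
  series:
    - [87,0,40,0,0]
    - [87,0,40,0,0]
    - [87,0,40,0,0]
    - [87,0,0,0,0]
    - [87,0,0,0,0]

```text
time_s: 3.42
eef_pos: [0.5518, 0.1529, 0.4045]
tcp_rot: [0.0, 0.835, 0.551, -0.0]
wrist_force: [-0.1, 0.5, 0.7]
finger_gap: 1.0
grasp_force: 0.0
```

```bash
python3 -c "
from h import *
snap('b2')"
```

```text
b2 3.475 [0.5519 0.1525 0.4046] [ 0.0001  0.8348  0.5505 -0.0003]
```

Emit:
arm_command:
  series:
    - [87,0,40,0,0]
    - [87,0,40,0,0]
    - [87,0,40,0,0]
    - [87,0,40,0,0]
    - [87,0,0,0,0]

```text
time_s: 4.1
eef_pos: [0.552, 0.3145, 0.4046]
tcp_rot: [-0.0, 0.834, 0.552, 0.0]
wrist_force: [-0.5, -0.2, -0.3]
finger_gap: 1.001
grasp_force: 0.0
```

```bash
python3 -c "
from h import *
snap('c1')
L=[load(t)['image'] for t in ('s1','s2','b1','b2')]
L=[i for i in L]
cv2.imwrite('pics/m1.png',cv2.resize(np.vstack([np.hstack(L[:2]),np.hstack(L[2:])]),(800,500),interpolation=cv2.INTER_AREA))"
```

```text
c1 4.15 [0.5521 0.3132 0.4045] [ 0.0003  0.8345  0.5511 -0.0003]
```

View pics/m1.png

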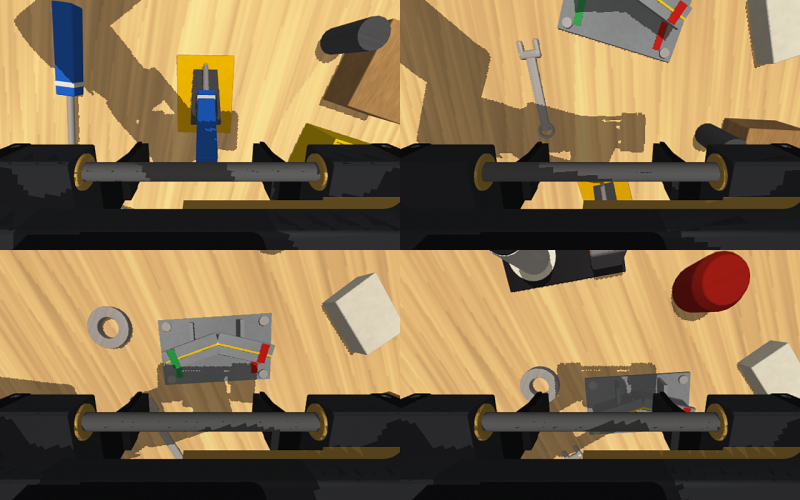

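View pics/c1.png

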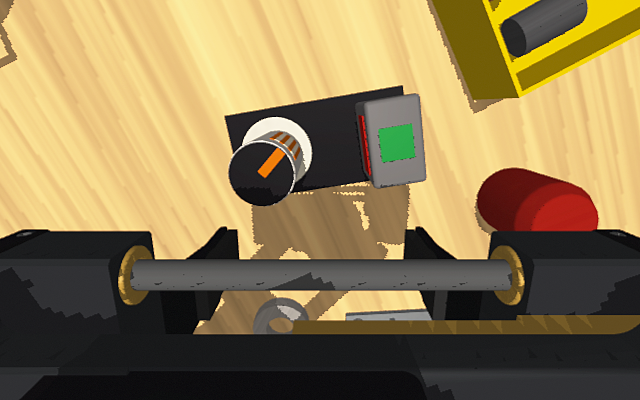

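Montage: stand and probe are in s1 (full-res approx. (412,150)–(412,320)), and the bracket is in b1 with the yellow line through (345,200),(435,187),(530,205)-ish. In c1 the can lid is at (263,174) with its stripe pointing to (286,148), the spot is around (278,155), and the window runs (363,112)–(371,183).

Run:
```python
from h import *
from scipy.optimize import least_squares
c=load('c1');im=c['image'].astype(int);b,g,r=im[...,0],im[...,1],im[...,2]
box=np.zeros(b.shape,bool);box[105:200,225:350]=1
def fit(P):
    s=least_squares(lambda p:np.hypot(P[:,0]-p[0],P[:,1]-p[1])-p[2],[*P[:,:2].mean(0),.03],loss='soft_l1',f_scale=.001);return s.x,np.abs(s.fun).mean()
# spot: outer boundary of white to dark plate
wh=(im.min(2)>190)&box
n,l,st,_=cv2.connectedComponentsWithStats(wh.astype(np.uint8));k=1+st[1:,4].argmax();m=(l==k).astype(np.uint8)
ct=max(cv2.findContours(m,0,1)[0],key=len)[:,0]
keep=[p for p in ct if im[max(p[1]-4,0),p[0]].max()<60 or im[p[1],min(p[0]+4,639)].max()<60 or (im[p[1],p[0]-4].max()<60 and p[1]<145)]
P=np.array([atz(c,p,.005) for p in keep]);print("spot",fit(P),len(P))
og=(r>200)&(g>90)&(g<170)&(b<80)&box
n,l,st,ce=cv2.connectedComponentsWithStats(og.astype(np.uint8));k=1+st[1:,4].argmax();print(st[k],ce[k])
ys,xs=np.where(l==k);W=np.array([atz(c,p,.115)[:2] for p in zip(xs,ys)]);
d=np.linalg.svd(W-W.mean(0))[2][0];print("stripe mean",W.mean(0),"ax",d,np.degrees(np.arctan2(d[1],d[0])), np.ptp((W-W.mean(0))@d))
dk=(im.max(2)<50)&box|og&(l==k)
# lid circle: boundary lower-left of the black lid against wood
e=[]
for a in np.radians(np.arange(90,270,5)):   # image angle, downward/left
    for t in np.arange(15,60,.5):
        u,v=263+t*np.cos(a),174+t*np.sin(a)
        if im[int(round(v)),int(round(u))].max()>110: e.append((u,v));break
P=np.array([atz(c,p,.115) for p in e]);print("lid",fit(P))
for n,p,z in [("A",(225,117),.004),("B",(404,86),.004),("w1",(363,112),.08),("w2",(371,183),.08),("blk",(358,97),.085),("blk2",(372,187),.085)]:print(n,atz(c,p,z))
a=atz(c,(225,117),.004);q=atz(c,(404,86),.004);print(np.degrees(np.arctan2(q[1]-a[1],q[0]-a[0])),np.linalg.norm(q-a))
```

```text
spot (array([0.5129, 0.3529, 0.0393]), np.float64(0.0008385229639634095)) 131
[258 148  27  29 312] [270.9103 162.2083]
stripe mean [0.5254 0.3553] ax [-0.8997 -0.4365] -154.12051703148978 0.026116005885678053
lid (array([0.5132, 0.3493, 0.0268]), np.float64(0.0002757940761623392))
A [0.4774 0.4109 0.004 ]
B [0.6718 0.364  0.004 ]
w1 [0.6128 0.3608 0.08  ]
w2 [0.5964 0.2975 0.08  ]
blk [0.6128 0.3745 0.085 ]
blk2 [0.5956 0.2949 0.085 ]
-13.556556659965409 0.1999626421025653
```

Can (0.513, 0.350), yaw about 26°. Scanner yaw is -13.6° and the spot is at (0.5135, 0.352), so the turn needed is -39.6°. The sizes check out: plate edge 0.200, spot radius 0.039, lid radius 0.027.

Emit:
arm_command:
  series:
    - [87,-20,19,-20,0]
    - [87,-19,18,-35,0]
    - [87,0,0,-40,0]
    - [87,0,0,-38,0]
    - [87,0,0,-22,0]
  grip_force: 25

```text
time_s: 4.78
eef_pos: [0.5129, 0.3481, 0.2478]
tcp_rot: [0.0, 0.835, 0.55, -0.002]
wrist_force: [0.1, -0.1, 0.0]
finger_gap: 1.003
grasp_force: 0.0
```

Emit:
arm_command:
  series:
    - [50,0,0,0,0]
    - [50,0,0,0,0]
    - [50,0,0,0,0]
    - [50,0,0,0,0]
    - [50,0,0,0,0]

```text
time_s: 5.4
eef_pos: [0.5134, 0.3506, 0.2509]
tcp_rot: [0.0, 0.835, 0.551, 0.001]
wrist_force: [1.2, -1.6, 5.0]
finger_gap: 0.635
grasp_force: 25.0
```

Emit:
arm_command:
  series:
    - [50,0,0,0,-7.0]
    - [50,0,0,0,-9.0]
    - [50,0,0,0,-9.5]
    - [50,0,0,0,-9.0]
    - [50,0,0,0,-5.1]

```text
time_s: 6.02
eef_pos: [0.5124, 0.3513, 0.2509]
tcp_rot: [-0.001, 0.972, 0.234, 0.0]
wrist_force: [-1.9, 1.2, 5.5]
finger_gap: 0.643
grasp_force: 25.0
```

Emit:
arm_command:
  series:
    - [50,0,0,0,0]
    - [50,0,0,0,0]
    - [50,0,0,0,0]
    - [87,0,0,0,0]
    - [87,0,0,0,0]

```text
time_s: 6.65
eef_pos: [0.5127, 0.3505, 0.2496]
tcp_rot: [0.0, 0.972, 0.236, -0.0]
wrist_force: [-0.8, 0.0, -0.1]
finger_gap: 0.787
grasp_force: 0.0
```

Emit:
arm_command:
  series:
    - [87,0,0,0,0]
    - [87,0,0,0,0]
    - [87,0,0,20,0]
    - [87,0,0,35,0]
    - [87,0,0,35,0]

```text
time_s: 7.28
eef_pos: [0.5128, 0.3504, 0.3402]
tcp_rot: [0.0, 0.972, 0.235, -0.001]
wrist_force: [0.9, 0.9, 0.1]
finger_gap: 1.0
grasp_force: 0.0
```

Emit:
arm_command:
  series:
    - [87,5,-5,35,8]
    - [87,10,-10,30,8]
    - [87,15,-15,0,8]
    - [87,8,-8,0,8]
    - [87,0,0,0,8]

```text
time_s: 7.9
eef_pos: [0.5515, 0.3116, 0.4047]
tcp_rot: [0.0, 0.832, 0.555, 0.0]
wrist_force: [0.0, -0.1, -0.6]
finger_gap: 1.004
grasp_force: 0.0
```

Run:
```python
from h import *
c=snap('c2')
im=c['image'].astype(int);b,g,r=im[...,0],im[...,1],im[...,2]
og=(r>200)&(g>90)&(g<170)&(b<80)
n,l,st,ce=cv2.connectedComponentsWithStats(og.astype(np.uint8))
for k in range(1,n):
    if st[k,4]<60: continue
    ys,xs=np.where(l==k);W=np.array([atz(c,p,.115)[:2] for p in zip(xs,ys)]);d=np.linalg.svd(W-W.mean(0))[2][0];print(st[k],W.mean(0),np.degrees(np.arctan2(d[1],d[0])),np.ptp((W-W.mean(0))@d))
i=c['image'];cv2.imwrite('pics/c2c.png',i[60:300])
b1=load('b1')['image'];s1=load('s1')['image']
A=cv2.resize(b1[90:230,240:460],(800,509),interpolation=cv2.INTER_CUBIC)
cv2.imwrite('pics/bz.png',A)
```

```text
c2 7.95 [0.5511 0.3119 0.4046] [-0.      0.8309  0.5564 -0.0002]
[257 161  33  14 299] [0.524  0.3478] 166.23764580357295 0.026181749404344132
```

View pics/c2c.png

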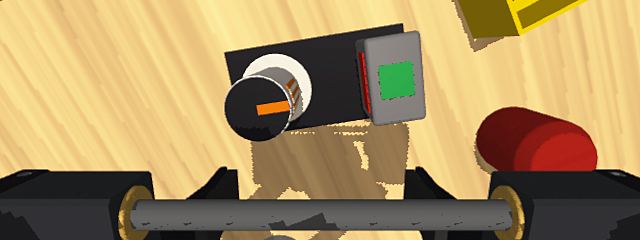

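View pics/bz.png

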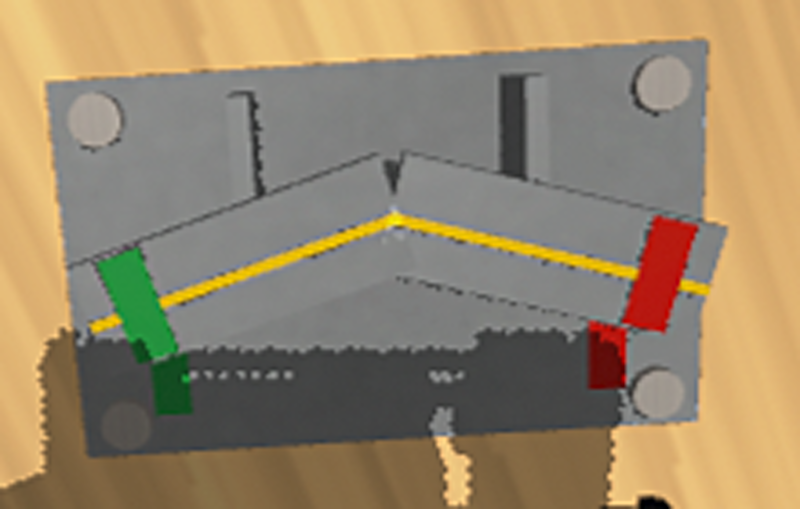

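The can's label axis now reads -13.8° (target -13.6°), and the can is upright and released. The bracket crop shows the yellow line from (137,313) in the green bar, through the bend at (395,218), to (660,278) in the red bar. I'll move back to get a second bracket view, then on to the stand.

Emit:
arm_command:
  series:
    - [87,0,-40,0,0]
    - [87,0,-50,0,0]
    - [87,0,-50,0,0]
    - [87,0,-50,0,0]
    - [87,0,-50,0,0]
  grip_force: 45

```text
time_s: 8.57
eef_pos: [0.5506, 0.0711, 0.4048]
tcp_rot: [0.0, 0.833, 0.553, 0.0]
wrist_force: [0.5, 0.7, 0.7]
finger_gap: 1.0
grasp_force: 0.0
```

Emit:
arm_command:
  series:
    - [87,-5,-50,-20,0]
    - [87,-5,-40,-20,0]
    - [87,0,0,-10,0]
    - [87,0,0,0,0]
    - [87,0,0,0,0]

```text
time_s: 9.2
eef_pos: [0.5411, -0.0164, 0.3552]
tcp_rot: [0.0, 0.832, 0.554, 0.0]
wrist_force: [-0.6, 0.1, -0.6]
finger_gap: 1.001
grasp_force: 0.0
```

Run:
```python
from h import *
c=snap('b3');C=[load('b1'),c]
def lines(c,box):
    im=c['image'].astype(int);b,g,r=im[...,0],im[...,1],im[...,2]
    x0,y0,x1,y1=box;M=np.zeros(b.shape,bool);M[y0:y1,x0:x1]=1
    out={}
    for n,m in dict(yel=(r>170)&(g>140)&(b<60),grn=(g>r+50)&(g>b+40)&(g>100),red=(r>130)&(g<60)&(b<60)).items():
        k,l,st,ce=cv2.connectedComponentsWithStats((m&M).astype(np.uint8))
        out[n]=[(st[i].tolist(),ce[i].round(1).tolist()) for i in range(1,k) if st[i,4]>15]
    return out
print(lines(C[0],(240,90,460,200)));print(lines(c,(100,0,600,230)))
f=lambda p:(240+p[0]/3.636,90+p[1]/3.636)
for n,p,z in [("start",(137,313),.063),("bend",(395,218),.063),("end",(660,278),.063),("yl0",(90,328),.063),("yl1",(710,290),.063),("p1",(45,82),.008),("p2",(708,40),.008),("p3",(88,457),.008),("p4",(698,420),.008)]:
    print(n,f(p),atz(C[0],f(p),z))
i=c['image'];cv2.imwrite('pics/b3z.png',cv2.resize(i[60:240,200:480],None,fx=2.857,fy=2.857,interpolation=cv2.INTER_CUBIC))
```

```text
b3 9.25 [ 0.5412 -0.0163  0.3554] [0.0004 0.8323 0.5543 0.0005]
{'yel': [([284, 149, 131, 25, 361], [349.1, 159.4]), ([427, 167, 8, 4, 23], [430.5, 168.6]), ([265, 177, 8, 4, 20], [268.6, 178.6])], 'grn': [([267, 158, 22, 31, 338], [277.5, 172.8])], 'red': [([411, 149, 21, 32, 360], [421.0, 165.0]), ([402, 179, 10, 11, 45], [407.8, 182.3])]}
{'yel': [([261, 90, 162, 32, 570], [341.3, 103.6]), ([437, 114, 10, 5, 35], [441.3, 116.0]), ([238, 125, 10, 6, 34], [242.4, 127.4])], 'grn': [([240, 101, 28, 41, 576], [253.2, 121.3]), ([262, 146, 14, 22, 244], [268.6, 157.1])], 'red': [([417, 91, 26, 41, 573], [429.8, 111.2]), ([405, 136, 13, 24, 254], [410.4, 148.3])]}
start (277.6787678767877, 176.08360836083608) [0.5139 0.057  0.063 ]
bend (348.63586358635865, 149.95599559955997) [0.5878 0.0536 0.063 ]
end (421.5181518151815, 166.45764576457645) [0.6474 0.0107 0.063 ]
yl0 (264.7524752475247, 180.2090209020902) [0.5004 0.0583 0.063 ]
yl1 (435.2695269526953, 169.75797579757977) [0.6588 0.0023 0.063 ]
p1 (252.37623762376236, 112.55225522552254) [0.5072 0.1247 0.008 ]
p2 (434.71947194719473, 101.001100110011) [0.6952 0.058  0.008 ]
p3 (264.20242024202423, 215.6875687568757) [0.4675 0.0119 0.008 ]
p4 (431.96919691969197, 205.5115511551155) [ 0.6555 -0.0542  0.008 ]
```

View pics/b3.png

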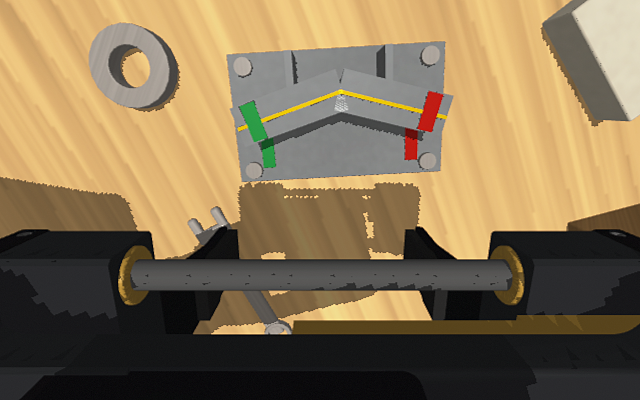

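b3: yellow line crosses green at (253,122), bend at (341,92), crosses red at (430,112). Triangulating with b1.

Run:
```python
from h import *
a,c=load('b1'),load('b3')
for n,p,q in [("start",(277.6,175.6),(253.3,122.3)),("bend",(348.6,149.9),(341,91.5)),("end",(421.3,166.2),(430,112.3))]:
    print(n,*tri([(a,p),(c,q)]),atz(a,p,.063),atz(c,q,.063))
for p in [(227,54),(446,42),(243,181),(441,170)]: print(atz(c,p,.008))
```

```text
start [0.5156 0.0585 0.07  ] [np.float64(0.18061542898525845), np.float64(0.22350097199188956)] [0.5141 0.0575 0.063 ] [0.5144 0.0587 0.063 ]
bend [0.5879 0.0535 0.0625] [np.float64(0.05138781026121163), np.float64(0.06343775146440073)] [0.5878 0.0536 0.063 ] [0.5879 0.0535 0.063 ]
end [0.6465 0.012  0.0661] [np.float64(0.15306123130672872), np.float64(0.18896573685460488)] [0.6473 0.011  0.063 ] [0.6473 0.0116 0.063 ]
[0.5077 0.1247 0.008 ]
[0.6954 0.0574 0.008 ]
[0.4687 0.0123 0.008 ]
[ 0.6562 -0.0538  0.008 ]
```

Emit:
arm_command:
  series:
    - [87,0,-50,15,5]
    - [87,0,-50,20,6]
    - [87,0,-50,15,6]
    - [87,0,-50,0,6]
    - [87,0,-50,0,6]

```text
time_s: 9.88
eef_pos: [0.5414, -0.268, 0.4061]
tcp_rot: [0.001, 0.666, 0.746, 0.0]
wrist_force: [1.1, -0.1, -0.8]
finger_gap: 0.999
grasp_force: 0.0
```

Emit:
arm_command:
  series:
    - [87,-4,-50,0,5]
    - [87,-3,-50,0,0]
    - [87,0,-20,0,0]
    - [87,0,0,0,0]
    - [87,0,0,0,0]

```text
time_s: 10.5
eef_pos: [0.5342, -0.3855, 0.4047]
tcp_rot: [-0.001, 0.634, 0.773, 0.0]
wrist_force: [0.6, -0.2, -0.8]
finger_gap: 1.0
grasp_force: 0.0
```

Run:
```python
from h import *
c=snap('s3')
L=[load(t)['image'][60:290,220:440] for t in('s1','s3')]
cv2.imwrite('pics/s13.png',cv2.resize(np.hstack(L),(800,418),interpolation=cv2.INTER_CUBIC))
```

```text
s3 10.55 [ 0.5343 -0.3854  0.4048] [-0.0006  0.6337  0.7736  0.0003]
```

View pics/s13.png

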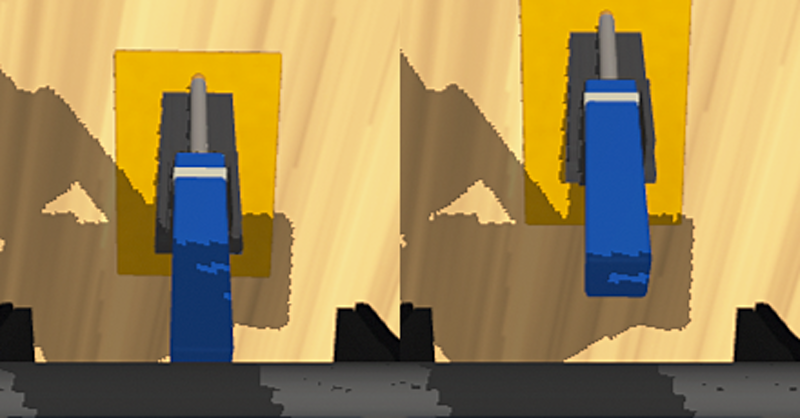

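Both views show the ball tip (s1 crop (198,78), s3 (205,15)), the white band, and in s3 the tail end corners. Triangulating.

Run:
```python
from h import *
a,c=load('s1'),load('s3');s=440/800
f=lambda p:(220+p[0]*s,60+p[1]*s)
for n,p,q in [("ball",(198,78),(205,15)),("band c",(200,173),(211,97)),("low c",(200,154),(211,80.5)),("lowL",(175,154),(187,80.5)),("lowR",(226,154),(235,80.5))]:
    print(n,*tri([(a,f(p)),(c,f(q))]))
print("corners s1",*[atz(a,f(p),.01)[:2] for p in((115,51),(281,53),(118,275),(270,277))])
print("corners s3",*[atz(c,f(p),.01)[:2] for p in((127,222),(282,224))])
u=atz(c,f((218,254)),.140+.04*np.cos(.611)+.012*np.sin(.611));print("tail upper edge if z ok",u)
t=load('b3') if 0 else None
import pickle;T=pickle.load(open('d0.pkl','rb'))['top']
# rest prediction from base corners
P=np.array([atz(a,f(p),.01)[:2] for p in((115,51),(281,53))]+[atz(c,f(p),.01)[:2] for p in((127,222),(282,224))])
x=(P[0]+P[1]-P[2]-P[3])/2;print("len",np.linalg.norm(x),np.linalg.norm(P[0]-P[1]),"yaw",np.degrees(np.arctan2(x[1],x[0])))
e=x/np.linalg.norm(x);o=P.mean(0);print("o",o,"rest",o-.03*e,"ball",o+.053*e, "tail pred",o-.03*e-.04*np.sin(.611)*e+.012*np.cos(.611)*e)
```

```text
ball [ 0.5253 -0.276   0.021 ] [np.float64(0.30148255147970077), np.float64(0.3089667643921893)]
band c [ 0.5339 -0.3183  0.1039] [np.float64(0.1528995875871357), np.float64(0.15770537579371816)]
low c [ 0.5329 -0.3111  0.0904] [np.float64(0.027050364530132157), np.float64(0.02786579494044106)]
lowL [ 0.5214 -0.3133  0.0929] [np.float64(0.4788619498531214), np.float64(0.4932922312252882)]
lowR [ 0.5447 -0.3088  0.0879] [np.float64(0.6955117197844053), np.float64(0.7165687402244473)]
corners s1 [ 0.4747 -0.2711] [ 0.5707 -0.2516] [ 0.5018 -0.4071] [ 0.5987 -0.3876]
corners s3 [ 0.5021 -0.4053] [ 0.5989 -0.3872]
tail upper edge if z ok [ 0.5439 -0.3695  0.1796]
len 0.13768463678869328 0.09793144987768823 yaw 101.63873746045527
o [ 0.5366 -0.3288] rest [ 0.5426 -0.3582] ball [ 0.5259 -0.2769] tail pred [ 0.5453 -0.371 ]
```

Everything agrees with the text: ball z 0.021, base 138×98. Rest point is (0.5425, -0.358, 0.140), yaw 101.6°. Now the grasp.

Emit:
arm_command:
  series:
    - [87,4,14,0,0.3]
    - [87,4,13,-10,0]
    - [87,0,0,-30,0]
    - [87,0,0,-35,0]
    - [87,0,0,-25,0]
  grip_force: 45

```text
time_s: 11.18
eef_pos: [0.5419, -0.3584, 0.3027]
tcp_rot: [-0.001, 0.632, 0.775, 0.0]
wrist_force: [0.6, -0.2, 0.4]
finger_gap: 1.003
grasp_force: 0.0
```

Emit:
arm_command:
  series:
    - [87,0,0,0,0]
    - [15,0,0,0,0]
    - [15,0,0,0,0]
    - [15,0,0,0,0]
    - [15,0,0,0,0]

```text
time_s: 11.8
eef_pos: [0.5419, -0.3606, 0.3054]
tcp_rot: [0.001, 0.632, 0.775, -0.0]
wrist_force: [0.0, 0.6, 0.7]
finger_gap: 0.63
grasp_force: 0.0
```

Emit:
arm_command:
  series:
    - [15,0,0,0,0]
    - [15,0,0,0,0]
    - [15,0,0,0,0]
    - [15,0,0,0,0]
    - [15,0,0,0,0]

```text
time_s: 12.42
eef_pos: [0.5418, -0.3605, 0.3047]
tcp_rot: [-0.0, 0.632, 0.775, 0.0]
wrist_force: [-0.3, 0.3, 0.6]
finger_gap: 0.273
grasp_force: 45.0
```

Emit:
arm_command:
  series:
    - [15,0,0,8,0]
    - [15,0,0,16,0]
    - [15,0,0,22,0]
    - [15,0,0,30,0]
    - [15,0,0,30,0]

```text
time_s: 13.05
eef_pos: [0.5418, -0.3604, 0.4128]
tcp_rot: [0.0, 0.632, 0.775, -0.0]
wrist_force: [-0.0, -0.8, -1.6]
finger_gap: 0.272
grasp_force: 45.0
```

Emit:
arm_command:
  series:
    - [15,0,0,24,0]
    - [15,0,8,0,0]
    - [15,-2,25,0,-5]
    - [15,-4,36,0,-6]
    - [15,-8,42,0,-6]

```text
time_s: 13.68
eef_pos: [0.5273, -0.2481, 0.4336]
tcp_rot: [-0.001, 0.741, 0.671, -0.0]
wrist_force: [0.5, 0.5, -1.6]
finger_gap: 0.27
grasp_force: 45.0
```

Emit:
arm_command:
  series:
    - [15,-10,42,0,-6]
    - [15,-11,42,0,-6]
    - [15,-13,42,-20,-2.1]
    - [15,-13,38,-20,0]
    - [15,-9,25,-10,0]

```text
time_s: 14.3
eef_pos: [0.4697, -0.058, 0.3831]
tcp_rot: [-0.002, 0.817, 0.577, -0.001]
wrist_force: [0.6, 0.3, -1.6]
finger_gap: 0.273
grasp_force: 45.0
```

Run:
```python
from h import *
c=snap('h1')
from rig import arm;o=arm.get_obs();print(o['wrist_force'],o['grasp_force'],o['finger_gap'])
y=2*np.arctan2(o['tcp_rot'][2],o['tcp_rot'][1]);e=np.array([np.cos(y),np.sin(y)]);b=np.r_[o['eef_pos'][:2]+.0858*e,o['eef_pos'][2]-.2837];p=proj(c,b);print(np.degrees(y),b,p)
i=c['image'].copy();cv2.drawMarker(i,tuple(int(round(v)) for v in p),(255,0,255),0,7)
cv2.imwrite('pics/h1c.png',cv2.resize(i[60:260,180:480],(800,533),interpolation=cv2.INTER_CUBIC))
```

```text
h1 14.35 [ 0.4679 -0.0558  0.382 ] [-0.0049  0.8163  0.5776 -0.0021]
[-2.8229  2.8774 -1.6878] 44.986586356535554 0.2706482093053964
70.55806286562832 [0.4965 0.0251 0.0983] [319.1004  84.4361]
```

View pics/h1c.png

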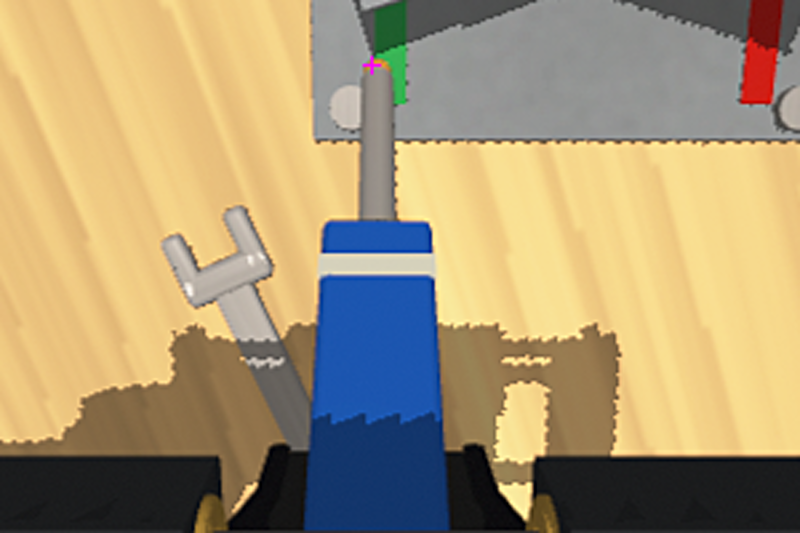

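The ball sits about 1.7 mm to the right of the marker, so I'll include that. Next: lower behind the weld start, then check.

Emit:
arm_command:
  series:
    - [15,0,2,-22,0]
    - [15,0,2,-25,0]
    - [15,0,0,-20,0]
    - [15,0,0,-12,0]
    - [15,0,0,-7,0]

```text
time_s: 14.98
eef_pos: [0.4717, -0.0564, 0.2981]
tcp_rot: [-0.0, 0.817, 0.577, -0.0]
wrist_force: [0.8, 0.3, -1.5]
finger_gap: 0.277
grasp_force: 45.0
```

Emit:
arm_command:
  series:
    - [15,0,0,0,0]
    - [15,0,0,0,0]
    - [15,0,0,0,0]
    - [15,0,0,0,0]
    - [15,0,0,0,0]

```text
time_s: 15.6
eef_pos: [0.4719, -0.0565, 0.299]
tcp_rot: [0.0, 0.817, 0.577, 0.0]
wrist_force: [-1.2, 0.1, -2.0]
finger_gap: 0.276
grasp_force: 45.0
```

Emit:
arm_command:
  series:
    - [15,1.7,4.7,0,0]
    - [15,1.7,4.7,0,0]
    - [15,1.7,4.7,-0.5,0]
    - [15,1.7,4.7,0,0]
    - [15,1.6,4.7,0,0]

```text
time_s: 16.23
eef_pos: [0.4804, -0.0326, 0.2982]
tcp_rot: [-0.0, 0.817, 0.577, -0.0]
wrist_force: [-0.8, -0.0, -1.6]
finger_gap: 0.271
grasp_force: 45.0
```

Emit:
arm_command:
  series:
    - [15,1.6,4.7,0,0]
    - [15,1.6,4.6,0,0]
    - [15,0,0,0,0]
    - [15,0,0,0,0]
    - [15,0,0,0,0]

```text
time_s: 16.85
eef_pos: [0.4834, -0.0238, 0.2983]
tcp_rot: [-0.0, 0.817, 0.577, -0.0]
wrist_force: [-0.0, 0.3, -1.9]
finger_gap: 0.274
grasp_force: 45.0
```

Emit:
arm_command:
  series:
    - [15,3.7,-0.2,0,0]
    - [15,3.7,-0.2,0,0]
    - [15,3.7,-0.2,0,0]
    - [15,3.7,-0.2,0,0]
    - [15,3.7,-0.2,0,0]

```text
time_s: 17.48
eef_pos: [0.5022, -0.0247, 0.2982]
tcp_rot: [-0.0, 0.817, 0.577, -0.0]
wrist_force: [0.1, -0.7, -2.0]
finger_gap: 0.271
grasp_force: 45.0
```

Emit:
arm_command:
  series:
    - [15,3.7,-0.2,0,0]
    - [15,3.7,-0.2,0,0]
    - [15,3.7,-0.2,0,0]
    - [15,3.7,-0.2,0,0]
    - [15,3.7,-0.2,0,0]

```text
time_s: 18.1
eef_pos: [0.5207, -0.0257, 0.2982]
tcp_rot: [-0.0, 0.817, 0.577, -0.0]
wrist_force: [-0.1, 0.1, -1.7]
finger_gap: 0.275
grasp_force: 45.0
```

Emit:
arm_command:
  series:
    - [15,3.7,-0.2,0,0]
    - [15,3.7,-0.2,0,0]
    - [15,3.7,-0.2,0,0]
    - [15,3.7,-0.2,0,0]
    - [15,3.7,-0.2,0,0]

```text
time_s: 18.73
eef_pos: [0.5392, -0.0267, 0.2982]
tcp_rot: [-0.0, 0.817, 0.577, -0.0]
wrist_force: [-0.4, 0.1, -0.7]
finger_gap: 0.274
grasp_force: 45.0
```

Emit:
arm_command:
  series:
    - [15,3.7,-0.3,0,0]
    - [15,3.7,-0.3,0,0]
    - [15,3.7,-0.3,0,0]
    - [15,3.7,-0.3,0,0]
    - [15,3.4,-0.6,0,0]

```text
time_s: 19.35
eef_pos: [0.5574, -0.0285, 0.2982]
tcp_rot: [-0.0, 0.817, 0.577, -0.0]
wrist_force: [0.0, -0.3, -1.0]
finger_gap: 0.278
grasp_force: 45.0
```

Emit:
arm_command:
  series:
    - [15,2.9,-2.1,0,0]
    - [15,2.9,-2.1,0,0]
    - [15,2.9,-2.1,0,0]
    - [15,2.9,-2.1,0,0]
    - [15,2.9,-2.1,0,0]

```text
time_s: 19.98
eef_pos: [0.5718, -0.0392, 0.2982]
tcp_rot: [-0.0, 0.817, 0.577, -0.0]
wrist_force: [0.6, 0.5, -2.2]
finger_gap: 0.279
grasp_force: 45.0
```

Emit:
arm_command:
  series:
    - [15,3,-2.1,0,0]
    - [15,3,-2.1,0,0]
    - [15,3,-2.1,0,0]
    - [15,3,-2.1,0,0]
    - [15,3,-2.1,0,0]

```text
time_s: 20.6
eef_pos: [0.5868, -0.0496, 0.2982]
tcp_rot: [-0.0, 0.817, 0.577, 0.0]
wrist_force: [-0.3, 0.6, -2.3]
finger_gap: 0.275
grasp_force: 45.0
```

Emit:
arm_command:
  series:
    - [15,3,-2.1,0,0]
    - [15,3,-2.1,0,0]
    - [15,3,-2.1,0,0]
    - [15,3,-2.1,0,0]
    - [15,3,-2.1,0,0]

```text
time_s: 21.22
eef_pos: [0.6018, -0.0601, 0.2982]
tcp_rot: [-0.0, 0.817, 0.577, -0.0]
wrist_force: [0.0, -0.2, -1.3]
finger_gap: 0.272
grasp_force: 45.0
```

Emit:
arm_command:
  series:
    - [15,3,-2.1,0,0]
    - [15,3,-2.1,0,0]
    - [15,3,-2.1,0,0]
    - [15,3,-2.1,0,0]
    - [15,3,-2.1,0,0]

```text
time_s: 21.85
eef_pos: [0.6168, -0.0706, 0.2982]
tcp_rot: [-0.0, 0.817, 0.577, -0.0]
wrist_force: [0.0, 0.3, -1.5]
finger_gap: 0.272
grasp_force: 45.0
```

Emit:
arm_command:
  series:
    - [15,1,-0.7,0,0]
    - [15,0,0,0,0]
    - [15,0,0,0,0]
    - [15,0,0,0,0]
    - [15,-1,-3,0,0]

```text
time_s: 22.48
eef_pos: [0.6166, -0.0741, 0.2983]
tcp_rot: [-0.0, 0.817, 0.577, -0.0]
wrist_force: [-0.3, 0.4, -0.9]
finger_gap: 0.276
grasp_force: 45.0
```

Emit:
arm_command:
  series:
    - [15,-1.7,-4.7,0,0]
    - [15,-1.7,-4.7,0,0]
    - [15,-1.7,-4.7,0,0]
    - [15,-3,-8,0,0]
    - [15,-3,-8,0,0]

```text
time_s: 23.1
eef_pos: [0.6053, -0.1049, 0.2983]
tcp_rot: [0.0, 0.817, 0.577, -0.0]
wrist_force: [0.4, 0.0, -1.2]
finger_gap: 0.273
grasp_force: 45.0
```

Emit:
arm_command:
  series:
    - [15,-3,-8,8,0]
    - [15,-3,-8,20,0]
    - [15,-3,-8,30,0]
    - [15,-3,-8,35,0]
    - [15,-3,-10,30,2]

```text
time_s: 23.72
eef_pos: [0.5902, -0.1468, 0.4232]
tcp_rot: [0.001, 0.806, 0.591, 0.0]
wrist_force: [0.6, -0.6, -1.7]
finger_gap: 0.271
grasp_force: 45.0
```

Emit:
arm_command:
  series:
    - [15,-4,-18,8,3]
    - [15,-6,-28,6,4]
    - [15,-7,-30,0,4]
    - [15,-7,-30,0,4]
    - [15,-7,-30,0,4]

```text
time_s: 24.35
eef_pos: [0.5589, -0.2834, 0.4359]
tcp_rot: [0.0, 0.697, 0.717, 0.0]
wrist_force: [0.3, -1.0, -0.4]
finger_gap: 0.271
grasp_force: 45.0
```

Emit:
arm_command:
  series:
    - [15,-7,-30,0,4]
    - [15,-6,-26,0,4]
    - [15,-4,-20,0,2.1]
    - [15,0,0,0,0]
    - [15,0,0,0,0]

```text
time_s: 24.98
eef_pos: [0.5424, -0.3577, 0.4354]
tcp_rot: [-0.0, 0.633, 0.774, 0.0]
wrist_force: [0.0, -0.0, -2.4]
finger_gap: 0.271
grasp_force: 45.0
```

```bash
python3 -c "
from rig import arm;import numpy as np
o=arm.get_obs();print(o['time_s'],o['eef_pos'],np.degrees(2*np.arctan2(o['tcp_rot'][2],o['tcp_rot'][1])))"
```

```text
24.975 [ 0.54239019 -0.35770821  0.43537747] 101.50521090132531
```

Emit:
arm_command:
  series:
    - [15,-0.6,-2,0,0]
    - [15,0,0,-15,0]
    - [15,0,0,-28,0]
    - [15,0,0,-25,0]
    - [15,0,0,-20,0]

```text
time_s: 25.6
eef_pos: [0.5417, -0.3594, 0.345]
tcp_rot: [-0.001, 0.632, 0.775, 0.0]
wrist_force: [0.9, 0.2, -2.1]
finger_gap: 0.273
grasp_force: 45.0
```

Emit:
arm_command:
  series:
    - [15,0,0,-15,0]
    - [15,0,0,-10,0]
    - [15,0,0,-8,0]
    - [15,0,0,-5,0]
    - [15,0,0,0,0]

```text
time_s: 26.22
eef_pos: [0.5419, -0.3603, 0.3092]
tcp_rot: [0.0, 0.632, 0.775, 0.0]
wrist_force: [-0.2, 0.9, -1.8]
finger_gap: 0.279
grasp_force: 45.0
```

Emit:
arm_command:
  series:
    - [15,0,-0.5,-2,0]
    - [15,0,0,-1,0]
    - [15,0,0,0,0]
    - [15,0,0,0,0]
    - [15,0,0,0,0]

```text
time_s: 26.85
eef_pos: [0.5419, -0.3608, 0.3063]
tcp_rot: [0.0, 0.632, 0.775, -0.0]
wrist_force: [0.7, 0.0, -1.6]
finger_gap: 0.274
grasp_force: 45.0
```

Emit:
arm_command:
  series:
    - [15,0,0,-1,0]
    - [15,0,0,-0.8,0]
    - [15,0,0,0,0]
    - [15,0,0,0,0]
    - [15,0,0,0,0]

```text
time_s: 27.48
eef_pos: [0.5419, -0.3606, 0.3047]
tcp_rot: [-0.0, 0.632, 0.775, 0.0]
wrist_force: [-0.5, 2.2, 2.2]
finger_gap: 0.272
grasp_force: 45.0
```

Emit:
arm_command:
  series:
    - [27,0,0,0,0]
    - [30,0,0,0,0]
    - [40,0,0,0,0]
    - [60,0,0,0,0]
    - [87,0,0,0,0]

```text
time_s: 28.1
eef_pos: [0.5419, -0.3608, 0.3044]
tcp_rot: [0.0, 0.632, 0.775, -0.0]
wrist_force: [-0.7, 0.3, 0.1]
finger_gap: 0.599
grasp_force: 0.0
```

Emit:
arm_command:
  series:
    - [87,0,0,0,0]
    - [87,0,0,0,0]
    - [87,0,0,0,0]
    - [87,0,0,0,0]
    - [87,0,0,0,0]

```text
time_s: 28.72
eef_pos: [0.542, -0.3608, 0.3044]
tcp_rot: [-0.0, 0.632, 0.775, -0.0]
wrist_force: [0.9, -0.2, -0.1]
finger_gap: 0.995
grasp_force: 0.0
```

Emit:
arm_command:
  series:
    - [87,0,0,10,0]
    - [87,0,0,20,0]
    - [87,0,0,30,0]
    - [87,0,0,30,0]
    - [87,-8,-25,10,0]

```text
time_s: 29.35
eef_pos: [0.5346, -0.3853, 0.4076]
tcp_rot: [0.002, 0.631, 0.776, -0.0]
wrist_force: [0.6, -0.3, 0.2]
finger_gap: 1.0
grasp_force: 0.0
```

Emit:
arm_command:
  series:
    - [87,0,0,0,0]
    - [87,0,0,0,0]
    - [87,0,0,0,0]
    - [87,0,0,0,0]
    - [87,0,0,0,0]

```text
time_s: 29.98
eef_pos: [0.5341, -0.3855, 0.404]
tcp_rot: [-0.0, 0.632, 0.775, 0.0]
wrist_force: [-0.1, -0.2, -0.2]
finger_gap: 1.002
grasp_force: 0.0
```

Run:
```python
from h import *
c=snap('s4');a=load('s3')
def blue(c):
    im=c['image'].astype(int);m=((im[...,0]>im[...,2]+60)&(im[...,0]>im[...,1]+30)).astype(np.uint8);m[:,:300]=0;m[:,360:]=0;m[230:]=0
    n,l,st,ce=cv2.connectedComponentsWithStats(m);k=1+st[1:,4].argmax();return st[k],ce[k]
print(blue(a),blue(c))
# expected band/low-end and tail points, in each view
for X in [(.5329,-.3111,.0904),(.5439,-.3695,.1796),(.5253,-.276,.021)]: print(proj(a,X),proj(c,X))
```

```text
s4 30.025 [ 0.5341 -0.3855  0.4042] [-0.0002  0.6323  0.7747  0.    ]
(array([ 322,  116,   36,  107, 3516], dtype=int32), array([338.0896, 170.7227])) (array([ 322,  115,   37,  108, 3546], dtype=int32), array([338.6331, 170.0953]))
[336.0701 104.2895] [336.7157 103.9362]
[339.9259 199.7543] [340.3994 199.7569]
[333.0047  68.3157] [333.6865  67.8543]
```

The probe's blue region is within 1 px of where it was before the grasp, and the gripper is clear, so I'm handing in.

```bash
python3 -c "
from rig import arm
print(arm.finish_job())"
```

```text
the job is handed in; nothing more can be done
None
```

The job is handed in at about 30 s (limit 72 s), with no verdict shown: the label read within about 0.3° of facing the window; by arm readings the tip traced the whole weld at 3 cm/s with no contact felt; and the probe is back in its stand within 1 px of before.

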